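# Pour walnuts from the tilt-out carton

### The job

Put the empty blue bowl on the round cork mat in front of the carton stand, pull the carton's folded spout fully out by its tab, then tip the carton forward in its stand so that all four walnuts drop into the bowl. Finish with the carton back upright, its spout pushed fully shut again, and the bowl of walnuts standing on the mat; leave the other things on the shelf where they are and never tip the bowl over.

Things in the scene. Friction and masses are not known exactly. Their poses are not given: they have to be found in the camera images.
- stand: Fixed grey plastic stand; the carton hangs on a level pivot between its two uprights (inner faces 51 mm each side of the middle, 195 high, reaching 10 mm before and 20 behind the pivot; base and rest bar only behind). Origin on the shelf straight below the pivot's middle; pivot 180 mm up. x along the pivot, y backwards, z up: the carton pours towards -y (forward).
- carton (a joint): Tilt of the carton, rad: 0 upright (rest), grows as its top tips forward, stop at 1.9. A spring (0.15 to 0.3 N m) holds it upright and swings it back when let go: hold it tipped while the nuts run out; they roll beyond about 1.6 and are out about a second after reaching 1.8. Tip it by pushing its upper back forward, following round and down.
- carton_back (a point): Middle of the carton's back face, 15 mm below its top; a place to push. Cardboard box, upright 76 along x, 70 along y, 140 high: underside 145 and closed top 285 mm above the shelf, front and back 35 mm before and behind the pivot; a white cradle 2.5 mm thick round its lowest 45 mm turns with it.
- spout (a joint): Swing of the spout, rad: 0 folded shut, grows as it is pulled out forward, stop at 0.95; stays where left (0.04 N m, under 1 N at the tab). Cardboard plate 66 wide, 3 thick on the upper front face, hinged along its lower edge 36.5 mm before the pivot, 240 mm above the shelf (carton upright). 45 mm of plate with side wings covers the opening; above it rises the tab.
- tab (a point): Centre of the round bead (8 mm thick, 40 long, along x) at the end of the spout's finger tab (36 wide), mid-width, 63 mm from the spout's hinge; the tab ends at 67 mm, when shut 22 mm above the carton's top, with free room behind it to hook it forward. z axis from hinge to tab end.
- mat (a point): Centre of the round cork mat (150 mm across, under 1 mm thick) flat on the shelf, 88 mm in front of the pivot: the nuts come down here. Axes as the stand.
- bowl: Loose blue ceramic bowl, 128 mm across the rim, 96 across the foot, 45 high, walls 5 mm, floor 6 mm, 280 g, round. Origin at the centre of its underside. The tab clears its rim by about 12 mm when the carton is tipped.
- nut0_c (a point): Centre of a walnut (31 x 25 x 25 mm, 12 g, loose), at first inside the carton.
- nut1_c (a point): Centre of a walnut (31 x 25 x 25 mm, 12 g, loose), at first inside the carton.
- nut2_c (a point): Centre of a walnut (31 x 25 x 25 mm, 12 g, loose), at first inside the carton.
- nut3_c (a point): Centre of a walnut (31 x 25 x 25 mm, 12 g, loose), at first inside the carton.
- dumbbell: Red wooden dumbbell toy, 140 long, 60 across, lying; bystander. Origin under its middle.
- barrel: Translucent acrylic barrel with lid, 90 across, 115 high; bystander. Origin under its middle.
- cage: Small steel wire cage with a bell in it, 100 across, 135 high; bystander. Origin under its middle.
Not all that is in view belongs to the job. There is more than one size of the bowl; the one meant has the size given above.

How it is judged:
On the way, in this order (a step that is already met when the one before it is completed fails the run):
1. the bowl stands on the mat and the spout is pulled out (over 0.7 rad), the carton still about upright (under 0.3 rad) (horizontal distance between bowl and mat below 0.04 m and value of joint spout above 0.7 rad and value of joint carton below 0.3 rad), for 0.1 s.
2. the carton is tipped over the bowl (beyond 1.4 rad) with the spout out (value of joint carton above 1.4 rad and value of joint spout above 0.6 rad).
At the end, for the whole second after the job is handed in: All four walnuts lie in the bowl; the bowl stands level on the shelf, still, its centre within 40 mm of the mat's centre; the carton is upright (within 0.08 rad) and the spout shut (within 0.12 rad) (horizontal distance between each of nut0_c, nut1_c, nut2_c, nut3_c and bowl below 0.06 m and z of nut0_c in the frame of bowl between 0.005 and 0.06 m and z of nut1_c in the frame of bowl between 0.005 and 0.06 m and z of nut2_c in the frame of bowl between 0.005 and 0.06 m and z of nut3_c in the frame of bowl between 0.005 and 0.06 m and horizontal distance between bowl and mat below 0.04 m and angle between bowl's own z axis and vertical below 0.1 rad and height (world z) of bowl below 0.01 m and linear speed of bowl below 0.02 m/s and value of joint carton below 0.08 rad and value of joint spout below 0.12 rad); the robot touches nothing.
It fails at once if the dumbbell is moved more than 30 mm (distance of dumbbell from where it was at the start of the episode above 0.03 m).
It fails at once if the barrel is moved more than 30 mm (distance of barrel from where it was at the start of the episode above 0.03 m).
It fails at once if the cage is moved more than 30 mm (distance of cage from where it was at the start of the episode above 0.03 m).
It fails at once if the bowl is tipped over (angle between bowl's own z axis and vertical above 0.6 rad).
It also fails if it takes over 72 s, if anything falls off the work surface, if the arm or the gripper's body presses on something with over 40 N, if the wrist force passes 120 N, or if a joint passes its speed limit or range.

### The arm

A 7-joint arm with a two-finger parallel gripper is mounted at the origin on the work surface. World frame = base frame: x ahead of the robot, y to its left, z up, the work surface at z = 0. Lengths are in m, angles in rad, forces in N, time in s.
With the tool pointing down it reaches from about 0.425 to 0.925 m from the base axis. Payload 6.8 kg.
Tool frame: the origin (TCP) lies between the finger pads; the fingertips stand 14 mm ahead of it and the grasp point (between the pads) lies 5 mm behind it; x points along the fingers, y is the direction in which the jaws open and shut, and the axes are right-handed (so a half turn about x gives the same grasp; the last joint's range is limited). The gripper opens to 85 mm and grips with 20 to 120 N. Pads are 22 mm wide; open, the fingers measure 114 mm over their backs; the gripper's body (76 mm by 85 mm) begins 54 mm behind the grasp point. The pads swing forward as they close: fully open they stand 13 mm farther back than shut.
Start: joints at [1.229, 0.477, 0.022, 1.555, -0.011, 1.109, -0.083], TCP at [0.156, -0.657, 0.245] pointing down, gripper open.
Joint ranges: [-2.96, 2.96], [-0.34, 2.1], [-1.41, 1.46], [0.24, 2.44], [-1.37, 4.51], [0.17, 1.92], [-2.96, 2.96]. Speed limits (rad/s): [2.39, 2.39, 3.14, 3.14, 3.14, 3.14, 3.14].

### API

Orientations are given as a rotation vector (axis times angle).
In Python, from station import bot, vision, workorder, models gives the robot as it stands.
- The arm moves only by the tool move_arm, never from a script. Its arguments are lists of equal length, an entry for each row: "dp": the shift along the tool's x, y, z in cm, a list of three; "spin": the turn about the tool's x in rad. In form: {"dp": [[dx, dy, dz], ...], "spin": [spin, ...]}. A call has exactly 10 rows; each row is the pose to reach, as a shift and turn from the pose measured when the call began, along the tool's axes at that moment; what a row does not reach only later rows make up. A row lasts 1/8 s, in which the tool goes at most 62.5 mm and 10.7 degrees, less where a joint would pass 70% of its speed; a pose out of reach is approached as far as the arm can. A call with a gripper value outside its range is refused whole. "hand" is the gripper command: -1 is shut, 1 is fully open, values between are in proportion, set as the call begins (left out, the last holds). The fingers move at their own pace and stop on an object; the grip force is fixed at half the most. Time passes only in rows, so rows that repeat a pose let the fingers close, or fill a call up. It gives the time, the measured TCP pose, the force and the opening at its end, in the units of the state.
- bot.read_state(): the state, without advancing time (a new reading comes with each control period).
- vision.capture(name): name is "scene" or "side" or "wrist"; returns a dict with "image" (384x512x3 uint8, blue, green, red), "fx", "fy", "cx", "cy" (pixels), "R" (3x3) and "t" (3): a world point X has camera coordinates R X + t. Camera axes: x right, y down, z forward; pixel columns grow to the right and rows downward; lengths in m; the calibration is good to about 2 mm. A picture is of the moment at which its call begins. There is no depth.
- workorder.finish_job(): hands the job in, once; it reports no verdict.
Trained networks look in a picture, given as the dict that the camera call returned (one of the last four; its "shot" number tells which), for a name from the list of things; names that differ only in an ending like _2 or _b are one class to them, and where a whole thing is asked for, a point or a joint stands for the part that bears it (a point fixed in the world has none). Each returns a list of dicts, best first, with "conf" (0 to 1); they miss things now and then, are a little off and sometimes report something else, mostly with a low value. They report only what shows in the picture. A call takes as long as a camera call. They do not tell look-alikes from the thing itself.
- models.spot_in(picture, name): "xy" ([column, row] in pixels, amid what is visible of it).
The state is a dict: "time": time; "qpos": joint angles; "joint_vel": joint speeds; "effort": joint torques, N m; "eef_pos": TCP position; "tcp_rot": TCP orientation; "wrist_force": force on the tool from outside, world axes, zero at the start; "moment": the same for the moment, N m; "width": finger opening in m.
Only numpy, scipy, OpenCV 4.12 (cv2) and the standard library are available. Lean on these libraries where they do the work, as an engineer would, in place of code of your own. Each camera call takes 0.05 s, during which the arm holds its last target. There are 200 camera calls.

## Working session

There is one attempt and no reset: what is moved stays moved. The work goes in short steps, Python scripts to look and compute and a tool call to move; the robot and the scene stay as the last step left them, time stands still between calls to the robot, and variables do not carry over. Pictures are saved under pics/ and viewed, about 8 in all and at most 12, crops included, and the job is handed in when it is done.

Besides the shell and the picture viewer there is one more tool, called after "Request:" as name(argument=value, ...) on one line, values as JSON. move_arm: Moves the arm, as the interface text tells. Its arguments: {"type":"object","properties":{"dp":{"type":"array"},"spin":{"type":"array"},"hand":{"type":"number"}},"required":["dp","spin"]}

```bash
mkdir -p pics; cat > h.py <<'E'
from station import bot, vision, workorder, models
import numpy as np, cv2
from scipy.spatial.transform import Rotation as Ro
from scipy.optimize import least_squares
def P(c): return np.hstack([c['R'],np.reshape(c['t'],(3,1))])
def proj(c,X):
    x=np.asarray(c['R'])@np.asarray(X,float)+np.ravel(c['t']); return np.array([c['fx']*x[0]/x[2]+c['cx'],c['fy']*x[1]/x[2]+c['cy']])
def ray(c,uv):
    R=np.asarray(c['R']);d=R.T@np.array([(uv[0]-c['cx'])/c['fx'],(uv[1]-c['cy'])/c['fy'],1]);return -R.T@np.ravel(c['t']),d/np.linalg.norm(d)
def onz(c,uv,z):
    o,d=ray(c,uv);return o+d*(z-o[2])/d[2]
def tri(obs):
    A=0;b=0
    for c,uv in obs:
        o,d=ray(c,uv);M=np.eye(3)-np.outer(d,d);A=A+M;b=b+M@o
    return np.linalg.solve(A,b)
def tool(): 
    s=bot.read_state();return np.array(s['eef_pos']),Ro.from_rotvec(s['tcp_rot'])
E
python3 - <<'E'
from h import *
np.set_printoptions(precision=3,suppress=True)
cs={n:vision.capture(n) for n in('scene','side')}
ims=[]
for n,c in cs.items():
    print(n,c['fx'],-np.array(c['R']).T@np.ravel(c['t']))
    for k in ['stand','carton_back','tab','mat','bowl','dumbbell','barrel','cage','spout','carton']:
        try:print(n,k,[(np.round(r['xy']).tolist(),round(r['conf'],2)) for r in models.spot_in(c,k)][:4])
        except Exception as e:print(k,e)
    cv2.imwrite(f'pics/{n}0.png',cv2.resize(c['image'],(800,600)))
s=bot.read_state();print(s); print(Ro.from_rotvec(s['tcp_rot']).as_matrix())
E
```

```text
scene 436.2072365251379 [ 1.435 -0.281  1.146]
scene stand [([247.0, 229.0], 0.58)]
scene carton_back [([250.0, 195.0], 0.58), ([249.0, 229.0], 0.21)]
scene tab [([174.0, 250.0], 0.21)]
scene mat [([249.0, 230.0], 0.88)]
scene bowl [([175.0, 249.0], 0.89), ([148.0, 210.0], 0.87), ([193.0, 294.0], 0.65), ([250.0, 196.0], 0.2)]
scene dumbbell [([107.0, 294.0], 0.59), ([248.0, 193.0], 0.36)]
scene barrel [([339.0, 202.0], 0.62)]
scene cage [([384.0, 200.0], 0.59)]
scene spout []
scene carton [([248.0, 194.0], 0.74), ([386.0, 200.0], 0.15)]
side 373.8102026826871 [0.295 1.069 1.097]
side stand [([247.0, 196.0], 0.74)]
side carton_back [([261.0, 141.0], 0.73), ([248.0, 175.0], 0.68)]
side tab [([249.0, 154.0], 0.58)]
side mat [([246.0, 197.0], 0.6), ([268.0, 174.0], 0.39)]
side bowl [([269.0, 175.0], 0.73), ([320.0, 171.0], 0.68), ([219.0, 163.0], 0.6)]
side dumbbell [([256.0, 142.0], 0.84)]
side barrel [([223.0, 273.0], 0.6)]
side cage [([195.0, 335.0], 0.86)]
side spout [([261.0, 141.0], 0.64), ([246.0, 150.0], 0.61)]
side carton [([242.0, 173.0], 0.68)]
{'time': 1.1, 'qpos': array([ 1.229,  0.477,  0.022,  1.555, -0.011,  1.109, -0.083]), 'joint_vel': array([-0.001, -0.   , -0.001,  0.   , -0.001, -0.002, -0.001]), 'effort': array([ -0.   , -59.634,   1.606, -28.155,   0.013,   0.002,   0.   ]), 'eef_pos': array([ 0.156, -0.657,  0.245]), 'tcp_rot': array([ 2.097,  0.246, -2.097]), 'wrist_force': array([-0.207,  0.15 ,  0.279]), 'moment': array([ 0.011,  0.005, -0.014]), 'width': 0.08574809791941096}
[[ 0.     0.232 -0.973]
 [-0.    -0.973 -0.232]
 [-1.     0.     0.   ]]
```

View pics/scene0.png

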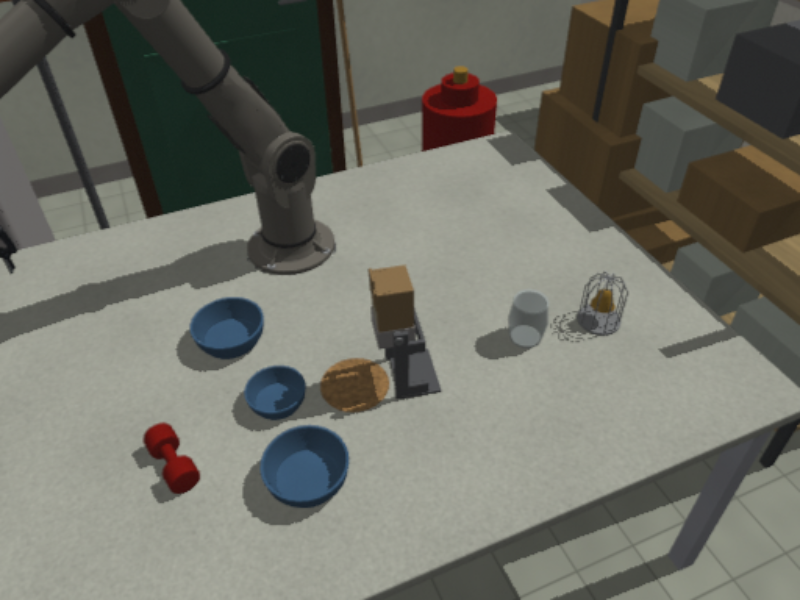

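View pics/side0.png

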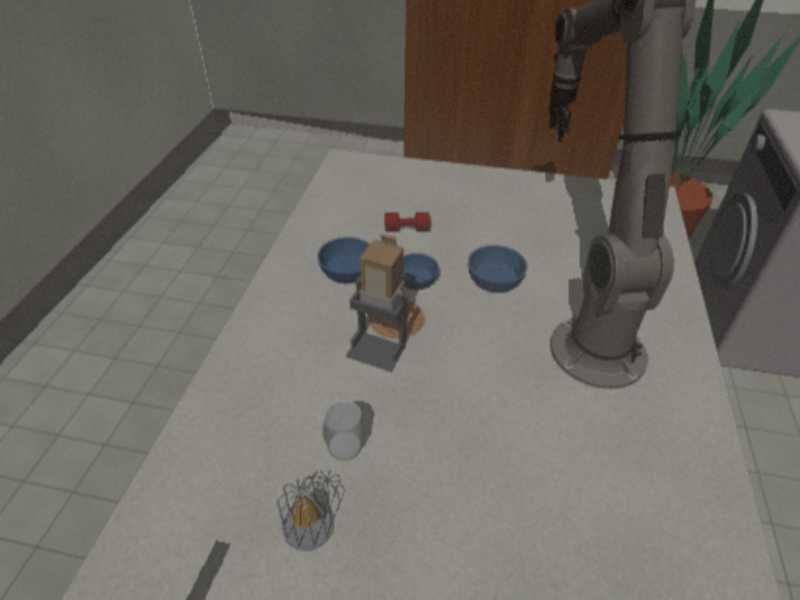

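```bash
cat >> h.py <<'E'
def circ(x,y,z,r,n=72):
    a=np.linspace(0,2*np.pi,n,endpoint=False);return np.c_[x+r*np.cos(a),y+r*np.sin(a),np.full(n,z)]
DIR=np.array([[np.cos(a),np.sin(a)] for a in np.linspace(0,2*np.pi,24,endpoint=False)])
def mask(c,lo,hi,near=None):
    h=cv2.cvtColor(c['image'],cv2.COLOR_BGR2HSV);m=cv2.inRange(h,np.array(lo),np.array(hi))
    n,l,st,ce=cv2.connectedComponentsWithStats(m)
    return [(st[i],ce[i],np.argwhere(l==i)[:,::-1]) for i in range(1,n) if st[i][4]>60]
def sup(pts): return (np.asarray(pts)@DIR.T).max(0)
E
python3 - <<'E'
from h import *
np.set_printoptions(precision=4,suppress=True)
cs={n:vision.capture(n) for n in('scene','side')}
for n,c in cs.items():
    for st,ce,px in mask(c,(98,80,40),(125,255,255)):
        if st[4]<300: continue
        tgt=sup(px)+0.3
        def f(p):
            x,y,s,ft=p
            X=np.r_[circ(x,y,.045,s/2),circ(x,y,0,ft/2)] if 1 else 0
            return sup([proj(c,q) for q in X])-tgt
        g=onz(c,ce,.02)
        r=least_squares(f,[g[0],g[1],.13,.09],loss='soft_l1')
        # scaled height variant
        def f2(p):
            x,y,k=p
            X=np.r_[circ(x,y,.045*k,.064*k),circ(x,y,0,.048*k)]
            return sup([proj(c,q) for q in X])-tgt
        r2=least_squares(f2,[g[0],g[1],1],loss='soft_l1')
        print(n,'blue',ce,st[4],'fit',r.x,r.cost,'scaled',r2.x,r2.cost)
    for st,ce,px in mask(c,(5,70,60),(22,255,255)): print(n,'brown',ce,st, c['image'][int(ce[1]),int(ce[0])])
    im=c['image']
    u,v=(250,215) if n=='scene' else (248,180)
    cv2.imwrite(f'pics/{n}1.png',cv2.resize(im[v-60:v+60,u-80:u+80],(800,600),interpolation=cv2.INTER_CUBIC))
E
```

```text
scene blue [145.3374 209.0908] 1387 fit [ 0.2617 -0.2247  0.1644  0.1385] 0.985637864275442 scaled [ 0.2734 -0.2254  1.2666] 1.8435865344820492
scene blue [175.8633 250.6577] 1002 fit [ 0.4974 -0.1768  0.1247  0.0874] 1.6438436582629394 scaled [ 0.4949 -0.1765  0.9661] 1.861236578349126
scene blue [194.8311 297.8481] 2285 fit [ 0.6948 -0.1733  0.1698  0.1015] 7.2730143668376535 scaled [ 0.6987 -0.1741  1.2802] 2.05089019922183
scene brown [223.4418  51.3254] [216   0  16 106 335] [36 53 65]
scene brown [379.0616  55.3181] [ 342    0   80  131 4125] [33 49 60]
scene brown [465.5898 124.3614] [ 392   40  120  167 7803] [32 49 60]
scene brown [294.2544  47.4737] [288  42  12  12 114] [26 53 67]
scene brown [249.0733 180.2694] [236 170  28  33 464] [ 77 112 138]
scene brown [385.903  192.7091] [378 185  16  15 165] [27 59 76]
scene brown [226.5445 246.0529] [ 205  229   44   35 1192] [36 57 74]
side blue [218.927  163.8876] 507 fit [ 0.7149 -0.1956  0.1399  0.1186] 5.800421189190274 scaled [ 0.7123 -0.1883  1.1023] 6.347423133631279
side blue [316.8452 171.9257] 323 fit [ 0.2774 -0.2213  0.1397  0.0346] 14.42473482760354 scaled [ 0.2776 -0.2366  1.0065] 22.86404496029188
side brown [323.7629  55.708 ] [  258     0   144   114 13000] [32 52 72]
side brown [442.0034 127.2576] [428 110  28  41 590] [ 43  61 113]
side brown [244.6098 166.9279] [231 150  27  40 569] [ 80 104 125]
side brown [264.7527 203.6593] [260 193  12  22 182] [46 57 67]
side brown [245.814  209.1221] [236 202  20  15 172] [ 66  88 114]
side brown [194.9955 327.9554] [186 318  19  19 224] [ 58  98 121]
```

View pics/scene1.png

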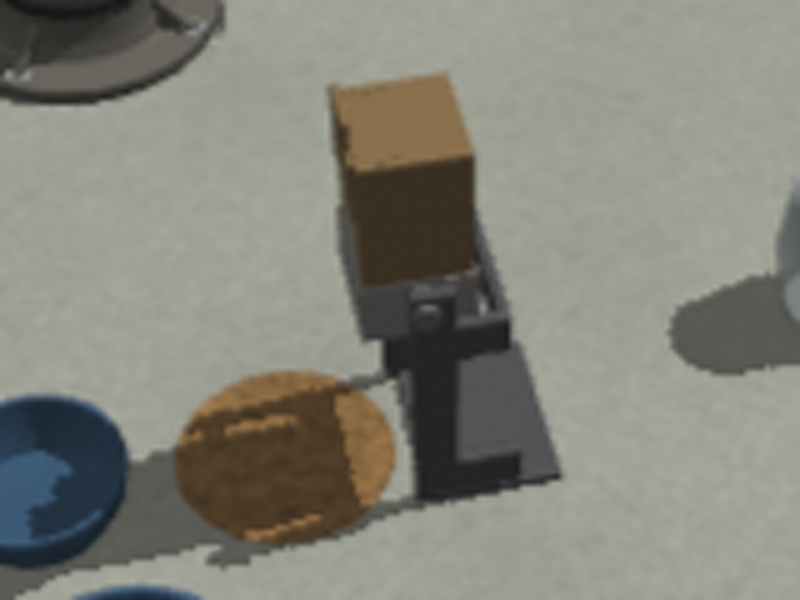

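View pics/side1.png

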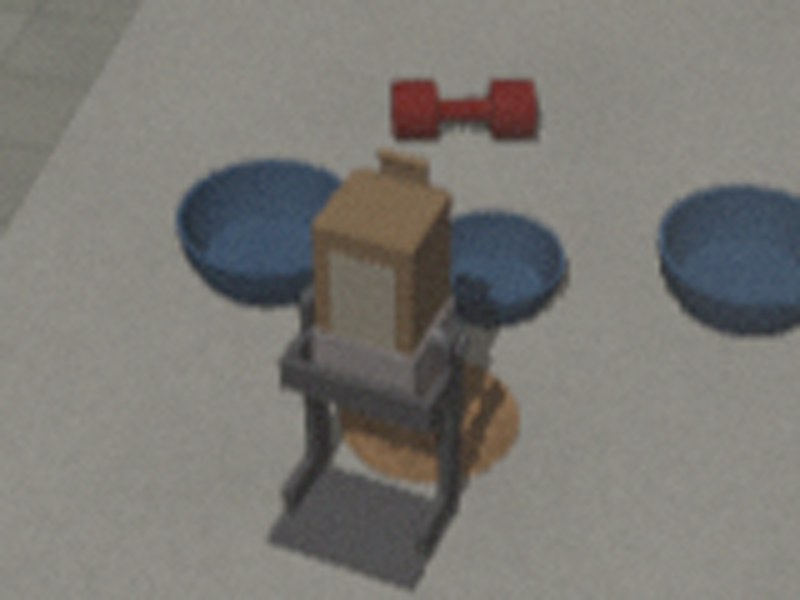

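```bash
python3 - <<'E'
from h import *
np.set_printoptions(precision=4,suppress=True)
A=vision.capture('scene');B=vision.capture('side')
m=[k for k in mask(A,(5,70,60),(22,255,255)) if abs(k[1][0]-226)<6 and abs(k[1][1]-246)<6][0]
tgt=sup(m[2]+0.0)
r=least_squares(lambda p:sup([proj(A,q) for q in circ(p[0],p[1],.0005,p[2])])-tgt-.2,[.47,-.05,.075],loss='soft_l1')
print('mat',r.x,r.cost)
# bowl constrained with true sizes
b=[k for k in mask(A,(98,80,40),(125,255,255)) if abs(k[1][0]-176)<6 and abs(k[1][1]-250)<6][0]
tb=sup(b[2])+.3
rb=least_squares(lambda p:sup([proj(A,q) for q in np.r_[circ(*p,.045,.064),circ(*p,0,.048)]])-tb,[.497,-.177],loss='soft_l1');print('bowl',rb.x,rb.cost)
obs=[(A,(38,-35,285),(241,189)),(A,(38,35,285),(264.8,186)),(A,(-38,35,285),(259.4,169.6)),
(B,(38,35,285),(231,166.4)),(B,(-38,35,285),(250,172.4)),(B,(-38,-35,285),(258,159)),(B,(38,-35,285),(239,154.4))]
def W(p,q):
    c,s=np.cos(p[2]),np.sin(p[2]);q=np.array(q)/1e3;return [p[0]+c*q[0]-s*q[1],p[1]+s*q[0]+c*q[1],q[2]]
def f(p):
    e=[proj(c,W(p,q))-uv for c,q,uv in obs]
    mm=np.array(W(p,(0,-88,0)))[:2]
    e+= [(mm-r.x[:2])/.002]
    return np.ravel(e)
s=least_squares(f,[.47,.05,0],loss='soft_l1');print('stand',s.x,np.round(s.fun,1),W(s.x,(0,-88,0)))
for n in('dumbbell','barrel','cage'):
    for c in(A,B):
        o=models.spot_in(c,n)
        if o: print(n,onz(c,o[0]['xy'],.04))
E
```

```text
mat [ 0.5163 -0.0101  0.0747] 0.416633806345869
bowl [ 0.4957 -0.1765] 5.713838102172585
stand [ 0.5332  0.0775 -0.1988] [ 0.3 -0.2  0.  -0.8 -0.1 -0.9 -1.1 -2.   0.1 -2.3  0.1 -0.6 -0.5 -1.3
 -0.3  0.7] [np.float64(0.515813645318173), np.float64(-0.008735735292018945), np.float64(0.0)]
dumbbell [ 0.5687 -0.4018  0.04  ]
dumbbell [ 0.5714 -0.3898  0.04  ]
barrel [0.5345 0.412  0.04  ]
barrel [0.5445 0.3935 0.04  ]
cage [0.5688 0.5884 0.04  ]
cage [0.563  0.5992 0.04  ]
```

```bash
cat >> h.py <<'E'
S=np.array([.5332,.0775]);YAW=-.1988
XS=np.array([np.cos(YAW),np.sin(YAW)]);FW=np.array([np.sin(YAW),-np.cos(YAW)])
def sw(f,z,l=0): return np.r_[S+f*FW+l*XS,z]   # f forward of pivot, l along pivot
def go(*tg,yaw=YAW):
    p,R=tool();M=R.as_matrix();a=np.arctan2(M[1,1],M[0,1])
    sp=-((yaw-a+np.pi)%(2*np.pi)-np.pi);
    for t in tg: print('dp',np.round(M.T@(np.array(t)-p)*100,2),'spin',round(sp,3))
def rel():
    p,_=tool();d=p[:2]-S;print('f %.4f l %.4f z %.4f'%(d@FW,d@XS,p[2]))
E
python3 -c "
from h import *
go([.479,-.259,.245],[.479,-.259,.12])"
```

```text
dp [ 3.000e-02 -3.121e+01 -4.060e+01] spin -1.138
dp [ 12.53 -31.21 -40.6 ] spin -1.138
```

Request:
move_arm(dp=[[0,-4,-5],[0,-8,-10],[0,-12,-15],[0,-16,-20],[0,-20,-25],[0,-24,-30],[0,-28,-36],[0,-31.2,-40.6],[0,-31.2,-40.6],[6,-31.2,-40.6]], spin=[-0.14,-0.28,-0.42,-0.56,-0.7,-0.84,-0.98,-1.138,-1.138,-1.138], hand=1)

```text
time: 2.85
eef_pos: [0.4836, -0.2596, 0.1888]
tcp_rot: [1.355, 1.099, -1.347]
wrist_force: [-0.4, -1.5, -1.6]
width: 0.085
```

```bash
python3 -c "
from h import *
go([.479,-.259,.028],[.504,-.067,.028]);print(tool()[0],bot.read_state()['qpos'].round(2))"
```

```text
dp [ 1.608e+01 -6.400e-01 -1.000e-02] spin 0.001
dp [ 16.01  -1.96 -19.33] spin 0.001
[ 0.48362691 -0.25959655  0.18881453] [ 0.7   0.36 -0.4   1.9   0.17  0.9   0.02]
```

Request:
move_arm(dp=[[2,-0.6,0],[5,-0.6,0],[8,-0.6,0],[11,-0.6,0],[13,-0.6,0],[14.5,-0.6,0],[15.5,-0.6,0],[16,-0.6,0],[16,-0.6,0],[16,-0.6,0]], spin=[0,0,0,0,0,0,0,0,0,0])

```text
time: 4.1
eef_pos: [0.4798, -0.2593, 0.0293]
tcp_rot: [1.356, 1.098, -1.347]
wrist_force: [-0.2, -0.0, -0.5]
width: 0.0854
```

```bash
python3 - <<'E'
from h import *
go([.479,-.259,.028],[.504,-.067,.028]);print(tool()[0])
c=vision.capture('scene')
cv2.imwrite('pics/a.png',cv2.resize(c['image'][180:330,90:290],(800,600),interpolation=cv2.INTER_CUBIC))
E
```

```text
dp [ 0.13 -0.09 -0.02] spin 0.001
dp [  0.06  -1.41 -19.33] spin 0.001
[ 0.47978653 -0.25933155  0.02932105]
```

View pics/a.png

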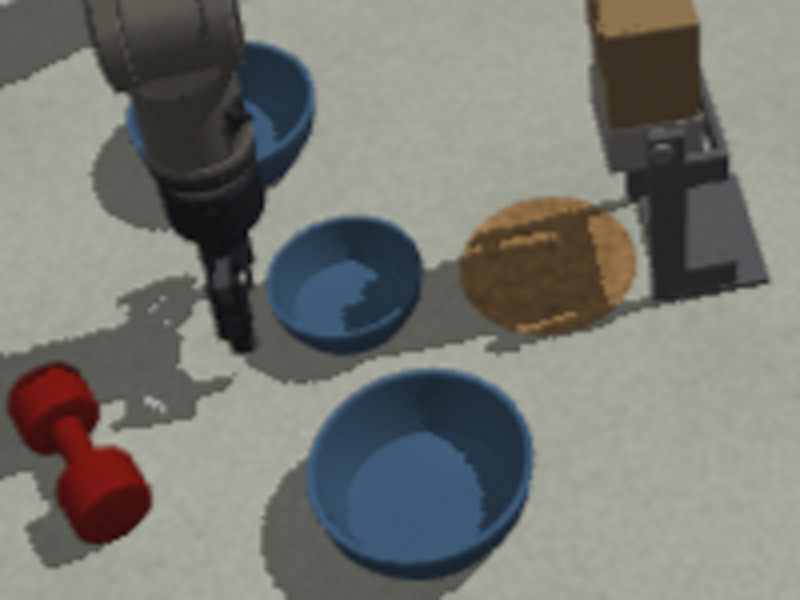

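Request:
move_arm(dp=[[0.1,-0.1,-0.8],[0.1,-0.2,-1.8],[0.1,-0.3,-3],[0.1,-0.4,-4.4],[0.1,-0.5,-5.8],[0.1,-0.6,-7.2],[0.1,-0.7,-8.6],[0.1,-0.8,-10],[0.1,-0.9,-11],[0.1,-0.9,-11.5]], spin=[0,0,0,0,0,0,0,0,0,0])

```text
time: 5.4
eef_pos: [0.4936, -0.1441, 0.0279]
tcp_rot: [1.355, 1.098, -1.346]
wrist_force: [-1.3, -2.9, 2.2]
width: 0.0855
```

```bash
cat >> h.py <<'E'
def bowl(c,near):
    ks=[k for k in mask(c,(98,80,40),(125,255,255)) if k[0][4]>250]
    g=proj(c,[*near,.02]);b=min(ks,key=lambda k:np.linalg.norm(k[1]-g));tb=sup(b[2])+.3
    r=least_squares(lambda p:sup([proj(c,q) for q in np.r_[circ(*p,.045,.064),circ(*p,0,.048)]])-tb,near,loss='soft_l1')
    return r.x,r.cost,b[0][4]
E
python3 - <<'E'
from h import *
c=vision.capture('scene')
p=tool()[0];n=p[:2]-.059*FW
b=bowl(c,n);print(p,b,n,'fwd gap',(p[:2]-b[0])@FW,'lat',(p[:2]-b[0])@XS)
t=np.array([.516,-.0095]);go(np.r_[p[:2]+t-b[0],.028])
E
```

```text
[ 0.49370401 -0.14365012  0.02792672] (array([ 0.5052022 , -0.08636718]), np.float64(14.703424017341845), np.int32(887)) [ 0.5053561  -0.08581217] fwd gap 0.05842552028872108 lat 4.125353883191521e-05
dp [-0.03 -0.44 -7.75] spin 0.002
```

Request:
move_arm(dp=[[0,0,-0.8],[0,-0.1,-1.8],[0,-0.2,-3],[0,-0.3,-4.3],[0,-0.4,-5.6],[0,-0.4,-6.7],[0,-0.4,-7.4],[0,-0.4,-7.7],[0,-0.4,-7.7],[0,-0.4,-6.5]], spin=[0,0,0,0,0,0,0,0,0,0])

```text
time: 6.7
eef_pos: [0.5026, -0.0784, 0.0276]
tcp_rot: [1.355, 1.1, -1.344]
wrist_force: [-0.5, -0.8, -0.0]
width: 0.0854
```

```bash
python3 - <<'E'
from h import *
c=vision.capture('scene')
print(bowl(c,np.array([.516,-.01])),bot.read_state()['wrist_force']);rel()
go(sw(.16,.03),sw(.16,.36),sw(.010,.36),sw(.012,.306),)
E
```

```text
(array([ 0.51663822, -0.00892955]), np.float64(9.208354209593846), np.int32(904)) [-0.21760486 -2.93228193  0.04705939]
f 0.1619 l 0.0006 z 0.0274
dp [-0.26 -0.05 -0.19] spin 0.001
dp [-33.25   0.31  -0.07] spin 0.001
dp [-33.31   0.32 -15.07] spin 0.001
dp [-27.91   0.26 -14.89] spin 0.001
```

Request:
move_arm(dp=[[-2,0,1.5],[-7,0,2],[-13,0,2],[-19,0.2,2],[-25,0.2,2],[-31,0.3,1],[-34,0.3,-3],[-34.5,0.3,-8],[-34.5,0.3,-12.5],[-34.5,0.3,-14.9]], spin=[0,0,0,0,0,0,0,0,0,0], hand=-1)

```text
time: 8.0
eef_pos: [0.5304, 0.0683, 0.3719]
tcp_rot: [1.354, 1.1, -1.346]
wrist_force: [0.5, -0.0, -0.0]
width: -0.0
```

```bash
python3 - <<'E'
from h import *
rel();print(bot.read_state()['width'])
c=vision.capture('side');cv2.imwrite('pics/b.png',cv2.resize(c['image'][90:210,168:328],(800,600),interpolation=cv2.INTER_CUBIC))
go(sw(.010,.306))
print('tip px',[(proj(c,tool()[0]-[0,0,d])-[168,90])*5 for d in (0,.014)], (proj(c,sw(.0365,.303))-[168,90])*5)
E
```

```text
f 0.0096 l -0.0009 z 0.3719
-4.892707473449111e-05
dp [6.58 0.07 0.31] spin 0.006
tip px [array([385.31956587, 249.29357417]), array([385.51257151, 266.45905649])] [401.76683521 306.98761988]
```

View pics/b.png

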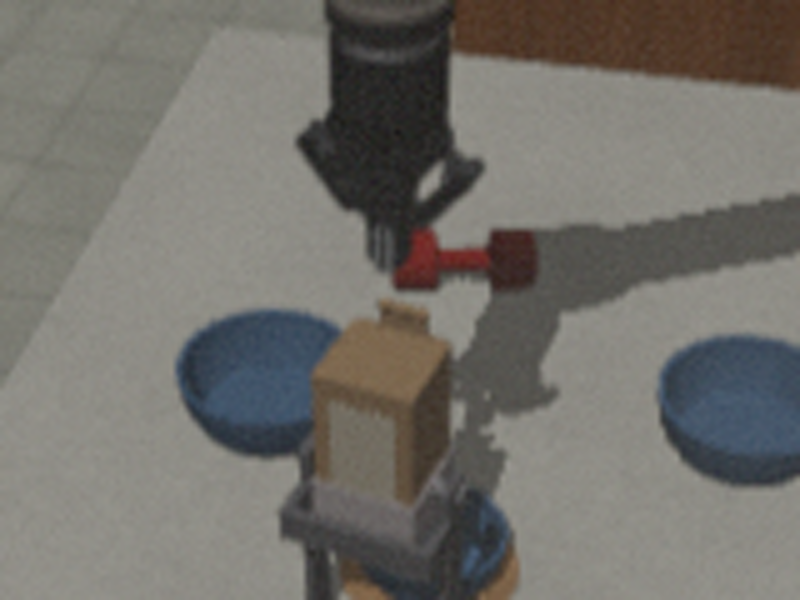

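Request:
move_arm(dp=[[1.5,0,0],[3,0,0],[4.5,0,0.1],[5.5,0,0.2],[6.2,0,0.2],[6.6,0,0.2],[6.6,0,0.2],[6.6,0,0.2],[6.6,0,0.2],[6.6,0,0.2]], spin=[0,0,0,0,0,0,0,0,0,0])

```text
time: 9.3
eef_pos: [0.5309, 0.069, 0.306]
tcp_rot: [1.353, 1.102, -1.342]
wrist_force: [-1.1, -0.4, 0.6]
width: 0.0001
```

```bash
python3 - <<'E'
from h import *
rel();print(bot.read_state()['wrist_force'])
go(sw(.062,.304),sw(.074,.281))
c=vision.capture('side');cv2.imwrite('pics/c.png',cv2.resize(c['image'][90:210,168:328],(800,600),interpolation=cv2.INTER_CUBIC))
E
```

```text
f 0.0088 l -0.0006 z 0.3060
[-1.05589558 -0.35664291  0.60507046]
dp [0.2  0.03 5.32] spin 0.006
dp [ 2.51 -0.01  6.52] spin 0.006
```

Request:
move_arm(dp=[[0.1,0,0.8],[0.1,0,1.8],[0.1,0,2.8],[0.1,0,3.8],[0.1,0,4.7],[0.2,0,5.2],[1,0,5.4],[1.8,0,5.6],[2.5,0,5.8],[2.5,0,5.8]], spin=[0,0,0,0,0,0,0,0,0,0])

```text
time: 10.6
eef_pos: [0.5198, 0.012, 0.2803]
tcp_rot: [1.353, 1.103, -1.343]
wrist_force: [0.0, 1.6, 1.2]
width: -0.0004
```

```bash
python3 - <<'E'
from h import *
rel();print(bot.read_state()['wrist_force'])
c=vision.capture('scene')
f=lambda q:((proj(c,q)-[190,150])*6.25).round()
for a in(0.7,.85,.95):print(a,f(sw(.0365+.067*np.sin(a),.24+.067*np.cos(a),.018)),f(sw(.0365+.067*np.sin(a),.24+.067*np.cos(a),-.018)))
cv2.imwrite('pics/d.png',cv2.resize(c['image'][150:246,190:318],(800,600),interpolation=cv2.INTER_CUBIC))
E
```

```text
f 0.0668 l -0.0002 z 0.2803
[0.02058385 1.60153293 1.18410668]
0.7 [218. 219.] [206. 169.]
0.85 [204. 232.] [192. 182.]
0.95 [196. 242.] [184. 192.]
```

View pics/d.png

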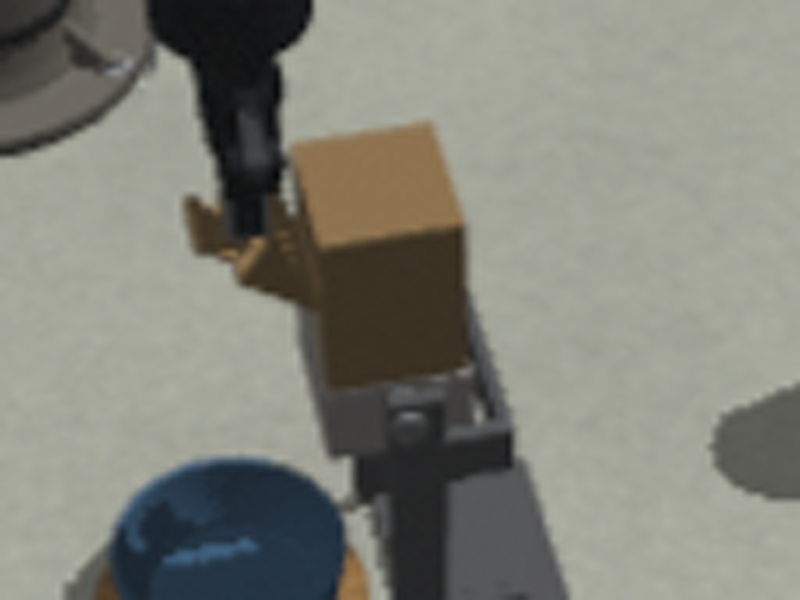

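Request:
move_arm(dp=[[-1.5,0,0],[-3.5,0,0],[-5.5,0,-0.5],[-6,0,-4],[-6,0,-8],[-6,0,-12],[-5.5,0,-13.5],[-4,0,-13.5],[-2,0,-13.5],[-0.5,0,-13.5]], spin=[0,0,0,0,0,0,0,0,0,0])

```text
time: 11.9
eef_pos: [0.5454, 0.1425, 0.284]
tcp_rot: [1.353, 1.102, -1.346]
wrist_force: [0.1, 0.5, -0.2]
width: 0.0001
```

```bash
python3 - <<'E'
from h import *
rel();print(bot.read_state()['wrist_force'])
c=vision.capture('scene');print(bowl(c,np.array([.516,-.01])))
f=lambda q:((proj(c,q)-[190,150])*6.25).round()
for a in(0.7,.85,.95):print(a,f(sw(.0365+.067*np.sin(a),.24+.067*np.cos(a),.018)),f(sw(.0365+.067*np.sin(a),.24+.067*np.cos(a),-.018)))
cv2.imwrite('pics/e.png',cv2.resize(c['image'][150:246,190:318],(800,600),interpolation=cv2.INTER_CUBIC))
# push path: finger tip front edge follows back-face point u_c
uc=.085; T=[]
for th in np.arange(0,1.86,.1):
    s,k=np.sin(th),np.cos(th); F=-.035*k+uc*s;U=.035*s+uc*k
    # finger bottom half-depth h=.011 : centre so that flat tip just touches face plane
    # face direction d=(s,k) ; outward normal (back) n=(-k, s)
    # finger bottom corner contacting: front (+.011) if k>0 else back(-.011)
    e=.011 if k>0.05 else (-.011 if k<-.05 else 0)
    T.append((th,F-e,.18+U+.014))
for th,F,z in T: print(round(th,2),end=' ');go(sw(F,z))
E
```

```text
f -0.0662 l -0.0009 z 0.2840
[ 0.11671513  0.47469178 -0.2018693 ]
(array([ 0.51662288, -0.00937911]), np.float64(6.287251165292485), np.int32(934))
0.7 [218. 219.] [206. 169.]
0.85 [204. 232.] [192. 182.]
0.95 [196. 242.] [184. 192.]
0.0 dp [0.33 0.16 1.99] spin 0.004
0.1 dp [0.02 0.16 2.86] spin 0.004
0.2 dp [-0.19  0.16  3.75] spin 0.004
0.3 dp [-0.32  0.15  4.66] spin 0.004
0.4 dp [-0.35  0.15  5.58] spin 0.004
0.5 dp [-0.29  0.15  6.5 ] spin 0.004
0.6 dp [-0.15  0.14  7.4 ] spin 0.004
0.7 dp [0.09 0.14 8.29] spin 0.004
0.8 dp [0.42 0.13 9.15] spin 0.004
0.9 dp [0.83 0.12 9.97] spin 0.004
1.0 dp [ 1.32  0.12 10.75] spin 0.004
1.1 dp [ 1.88  0.11 11.47] spin 0.004
1.2 dp [ 2.52  0.1  12.14] spin 0.004
1.3 dp [ 3.22  0.1  12.73] spin 0.004
1.4 dp [ 3.97  0.09 13.26] spin 0.004
1.5 dp [ 4.77  0.08 13.71] spin 0.004
1.6 dp [ 5.62  0.07 15.17] spin 0.004
1.7 dp [ 6.5   0.06 16.55] spin 0.004
1.8 dp [ 7.4   0.05 16.74] spin 0.004
```

View pics/e.png

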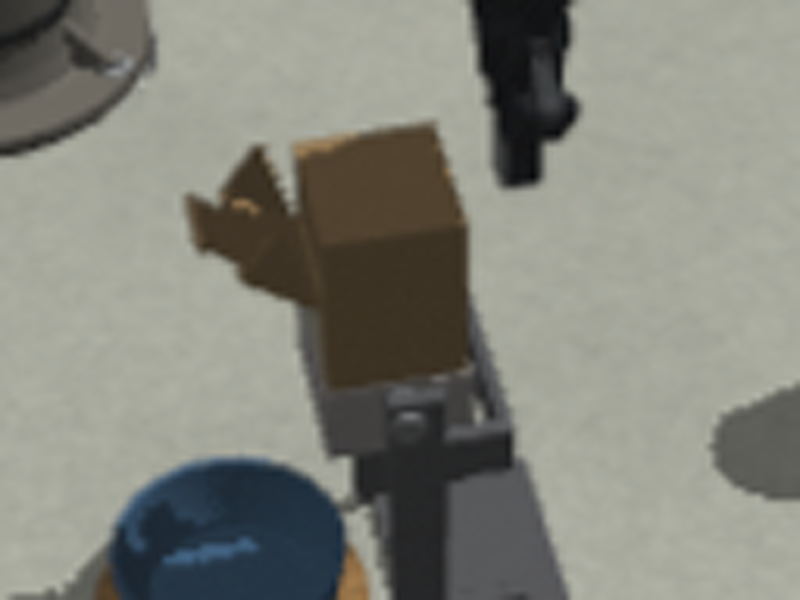

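Request:
move_arm(dp=[[0.3,0.1,1],[0.3,0.1,2],[0,0.1,2.9],[-0.2,0.1,3.8],[-0.3,0.1,4.7],[-0.3,0.1,5.6],[-0.3,0.1,6.5],[-0.1,0.1,7.4],[0.1,0.1,8.3],[0.4,0.1,9.1]], spin=[0,0,0,0,0,0,0,0,0,0])

```text
time: 13.2
eef_pos: [0.528, 0.0519, 0.2784]
tcp_rot: [1.351, 1.103, -1.349]
wrist_force: [0.0, 1.6, 5.2]
width: -0.0001
```

```bash
python3 - <<'E'
from h import *
rel();print(bot.read_state()['wrist_force'])
uc=.085
for th in np.r_[np.arange(.8,1.81,.1),1.85]:
    s,k=np.sin(th),np.cos(th); F=-.035*k+uc*s;U=.035*s+uc*k
    e=.011*np.clip(k/.15,-1,1)
    print(round(th,2),end=' ');go(sw(F-e,.194+U))
E
```

```text
f 0.0261 l -0.0001 z 0.2784
[0.03061042 1.62013168 5.19873482]
0.8 dp [ 0.01  0.01 -0.05] spin 0.004
0.9 dp [0.42 0.   0.77] spin 0.004
1.0 dp [ 0.91 -0.    1.55] spin 0.004
1.1 dp [ 1.47 -0.01  2.27] spin 0.004
1.2 dp [ 2.11 -0.02  2.93] spin 0.004
1.3 dp [ 2.81 -0.02  3.53] spin 0.004
1.4 dp [ 3.56 -0.03  4.06] spin 0.004
1.5 dp [ 4.37 -0.04  5.08] spin 0.004
1.6 dp [ 5.21 -0.05  6.18] spin 0.004
1.7 dp [ 6.09 -0.06  7.19] spin 0.004
1.8 dp [ 6.99 -0.06  7.54] spin 0.004
1.85 dp [ 7.44 -0.07  7.6 ] spin 0.004
```

Request:
move_arm(dp=[[0.4,0,0.8],[0.9,0,1.55],[1.5,0,2.3],[2.1,0,2.9],[2.8,0,3.5],[3.6,0,4.1],[4.4,0,5.1],[5.2,0,6.2],[6.1,0,7.2],[7,0,7.5]], spin=[0,0,0,0,0,0,0,0,0,0])

```text
time: 14.45
eef_pos: [0.5135, -0.0231, 0.2079]
tcp_rot: [1.352, 1.102, -1.35]
wrist_force: [1.0, 1.6, 3.0]
width: 0.0001
```

Request:
move_arm(dp=[[0.3,0,0],[0.5,0,0],[0.5,0,0],[0.5,0,0],[0.5,0,0],[0.5,0,0],[0.5,0,0],[0.5,0,0],[0.5,0,0],[0.5,0,0]], spin=[0,0,0,0,0,0,0,0,0,0])

```text
time: 15.7
eef_pos: [0.5134, -0.0234, 0.2029]
tcp_rot: [1.351, 1.102, -1.351]
wrist_force: [-2.3, -4.1, 3.8]
width: -0.0002
```

```bash
python3 - <<'E'
from h import *
rel();print(bot.read_state()['wrist_force'])
c=vision.capture('scene')
for i in range(4):print([(np.round(r['xy']).tolist(),round(r['conf'],2)) for r in models.spot_in(c,f'nut{i}_c')]) if i==0 else 0
cv2.imwrite('pics/f.png',cv2.resize(c['image'][180:300,170:330],(800,600),interpolation=cv2.INTER_CUBIC))
E
```

```text
f 0.1028 l 0.0005 z 0.2029
[-2.26732787 -4.13751262  3.84121798]
[([219.0, 238.0], 0.4)]
```

View pics/f.png

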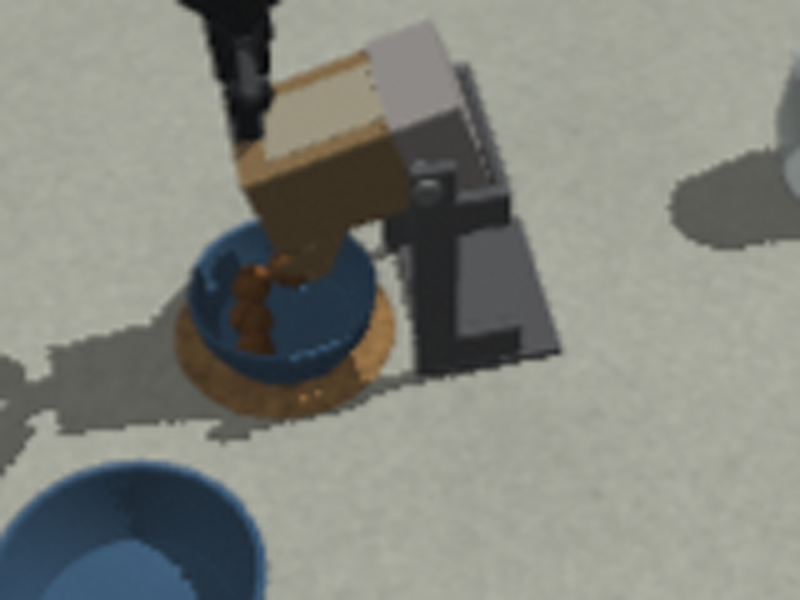

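Request:
move_arm(dp=[[0,0,0],[0.1,0,0],[0,0,0],[0.1,0,0],[0,0,0],[0.1,0,0],[0,0,0],[0,0,0],[0,0,0],[0,0,0]], spin=[0,0,0,0,0,0,0,0,0,0])

```text
time: 17.05
eef_pos: [0.5134, -0.0234, 0.2029]
tcp_rot: [1.351, 1.102, -1.351]
wrist_force: [-0.8, -3.5, 3.0]
width: 0.0002
```

```bash
python3 - <<'E'
from h import *
rel();print(bot.read_state()['wrist_force'])
uc=.085
for th in np.arange(1.8,-.01,-.1):
    s,k=np.sin(th),np.cos(th); F=-.035*k+uc*s;U=.035*s+uc*k
    e=.011*np.clip(k/.15,-1,1)
    print(round(th,2),end=' ');go(sw(F-e,.194+U))
E
```

```text
f 0.1028 l 0.0005 z 0.2029
[-0.80029443 -3.46501276  3.03403892]
1.8 dp [-0.59 -0.05 -0.1 ] spin 0.002
1.7 dp [-1.49 -0.04 -0.45] spin 0.002
1.6 dp [-2.37 -0.04 -1.45] spin 0.002
1.5 dp [-3.22 -0.03 -2.55] spin 0.002
1.4 dp [-4.02 -0.02 -3.58] spin 0.002
1.3 dp [-4.78 -0.02 -4.1 ] spin 0.002
1.2 dp [-5.47 -0.01 -4.7 ] spin 0.002
1.1 dp [-6.11 -0.   -5.36] spin 0.002
1.0 dp [-6.68  0.   -6.09] spin 0.002
0.9 dp [-7.17  0.01 -6.86] spin 0.002
0.8 dp [-7.58  0.01 -7.69] spin 0.002
0.7 dp [-7.91  0.01 -8.54] spin 0.002
0.6 dp [-8.14  0.02 -9.43] spin 0.002
0.5 dp [ -8.29   0.02 -10.34] spin 0.002
0.4 dp [ -8.35   0.02 -11.25] spin 0.002
0.3 dp [ -8.32   0.02 -12.17] spin 0.002
0.2 dp [ -8.2    0.03 -13.08] spin 0.002
0.1 dp [ -7.98   0.03 -13.98] spin 0.002
-0.0 dp [ -7.68   0.03 -14.84] spin 0.002
```

Request:
move_arm(dp=[[-0.6,0,-0.1],[-1.5,0,-0.5],[-2.4,0,-1.5],[-3.2,0,-2.6],[-4,0,-3.6],[-4.8,0,-4.1],[-5.5,0,-4.7],[-6.1,0,-5.4],[-6.7,0,-6.1],[-7.2,0,-6.9]], spin=[0,0,0,0,0,0,0,0,0,0])

```text
time: 18.3
eef_pos: [0.5265, 0.0452, 0.2748]
tcp_rot: [1.351, 1.102, -1.351]
wrist_force: [-0.2, 0.6, 0.1]
width: -0.0003
```

Request:
move_arm(dp=[[-0.4,0,-0.8],[-0.7,0,-1.7],[-1,0,-2.6],[-1.1,0,-3.5],[-1.1,0,-4.4],[-1.1,0,-5.3],[-1,0,-6.2],[-0.8,0,-7.1],[-0.6,0,-8],[-0.5,0,-9]], spin=[0,0,0,0,0,0,0,0,0,0])

```text
time: 19.55
eef_pos: [0.5441, 0.1336, 0.2791]
tcp_rot: [1.351, 1.102, -1.352]
wrist_force: [0.4, -0.3, 0.3]
width: -0.0001
```

```bash
python3 - <<'E'
from h import *
rel();print(bot.read_state()['wrist_force'])
go(sw(-.06,.36),sw(.14,.36),sw(.14,.30),sw(.0525,.30))
c=vision.capture('scene')
cv2.imwrite('pics/g.png',cv2.resize(c['image'][150:270,170:330],(800,600),interpolation=cv2.INTER_CUBIC))
E
```

```text
f -0.0571 l -0.0004 z 0.2791
[ 0.40757022 -0.34995327  0.30333052]
dp [-8.1   0.08 -0.25] spin 0.002
dp [-7.99  0.05 19.75] spin 0.002
dp [-1.99  0.02 19.72] spin 0.002
dp [-2.04  0.03 10.97] spin 0.002
```

View pics/g.png

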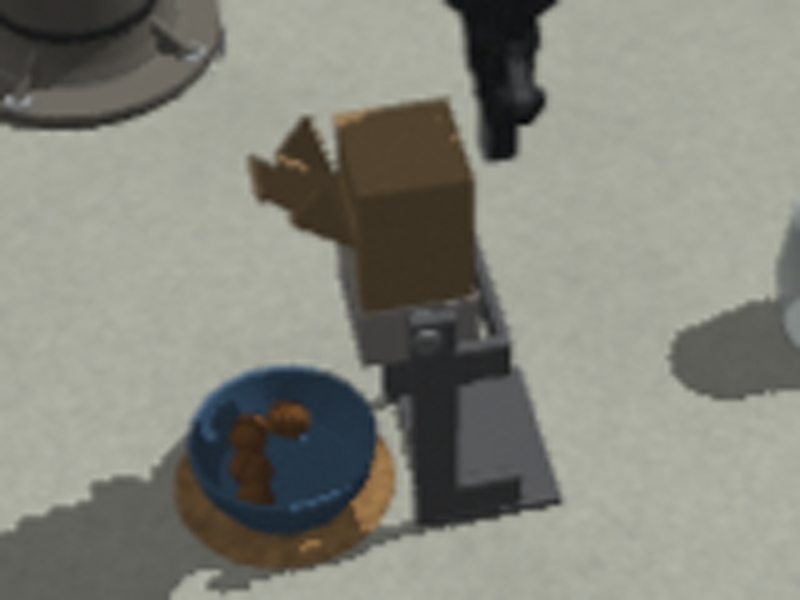

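Request:
move_arm(dp=[[-3.5,0,-0.5],[-7,0,-0.2],[-7.8,0,4],[-8,0,9],[-8,0,14],[-7.8,0,18.5],[-6,0,19.8],[-3.5,0,19.8],[-1,0,19.8],[0,0,19.8]], spin=[0,0,0,0,0,0,0,0,0,0])

```text
time: 20.85
eef_pos: [0.5049, -0.0591, 0.2786]
tcp_rot: [1.35, 1.105, -1.352]
wrist_force: [0.5, 0.7, 0.5]
width: -0.0001
```

```bash
python3 - <<'E'
from h import *
rel();print(bot.read_state()['wrist_force'])
go(sw(.14,.28),sw(.06,.285),sw(.0515,.285))
E
```

```text
f 0.1395 l -0.0008 z 0.2786
[0.47831605 0.68289993 0.45253473]
dp [-0.13  0.08  0.05] spin 0.003
dp [-0.67  0.1  -7.95] spin 0.003
dp [-0.67  0.1  -8.8 ] spin 0.003
```

Request:
move_arm(dp=[[0,0.1,-1.5],[0,0.1,-3],[0,0.1,-4],[-0.1,0.1,-5],[-0.3,0.1,-6],[-0.5,0.1,-7],[-0.6,0.1,-7.8],[-0.6,0.1,-8.4],[-0.6,0.1,-8.7],[-0.6,0.1,-8.8]], spin=[0,0,0,0,0,0,0,0,0,0])

```text
time: 22.1
eef_pos: [0.5228, 0.0259, 0.2843]
tcp_rot: [1.347, 1.103, -1.354]
wrist_force: [-2.8, -8.2, 6.0]
width: -0.0001
```

```bash
python3 - <<'E'
from h import *
rel();print(bot.read_state()['wrist_force'])
c=vision.capture('side')
f=lambda q:((proj(c,q)-[200,110])*6.25).round()
for a in(0,.12,.3):print(a,*[f(sw(.0365+.067*np.sin(a),.24+.067*np.cos(a),x)) for x in(-.018,.018)])
cv2.imwrite('pics/i.png',cv2.resize(c['image'][110:206,200:328],(800,600),interpolation=cv2.INTER_CUBIC))
E
```

```text
f 0.0527 l -0.0000 z 0.2843
[-2.81133263 -8.16584847  6.03750737]
0 [332. 261.] [273. 245.]
0.12 [337. 254.] [279. 238.]
0.3 [346. 246.] [287. 230.]
```

View pics/i.png

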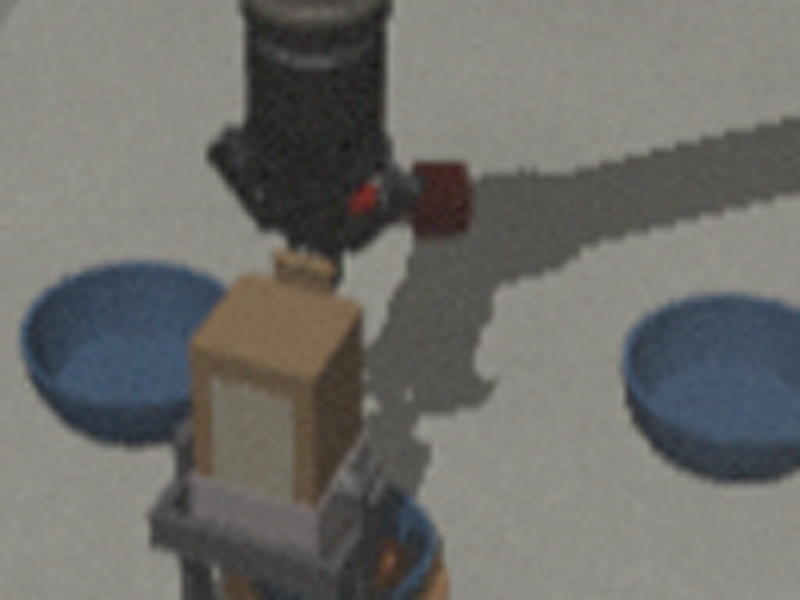

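Request:
move_arm(dp=[[0,0,0.3],[0,0,1],[0,0,2.5],[0,0,5],[0,0,8],[-1,0,11],[-3,0,14],[-4,0,17],[-4,0,18],[-4,0,18]], spin=[0,0,0,0,0,0,0,0,0,0])

```text
time: 23.4
eef_pos: [0.4872, -0.1507, 0.325]
tcp_rot: [1.348, 1.103, -1.355]
wrist_force: [0.2, 0.5, -0.7]
width: -0.0001
```

```bash
python3 - <<'E'
from h import *
rel();print(bot.read_state()['wrist_force'])
A=vision.capture('scene');B=vision.capture('side');print(bowl(A,np.array([.516,-.01])))
for k in('dumbbell','barrel','cage'):
  for c in(A,B): print(k,[np.round(r['xy']).tolist() for r in models.spot_in(c,k)][:1])
a=cv2.resize(A['image'][150:270,190:270],(400,600),interpolation=cv2.INTER_CUBIC)
b=cv2.resize(B['image'][120:240,210:290],(400,600),interpolation=cv2.INTER_CUBIC)
cv2.imwrite('pics/j.png',np.hstack([a,b]))
E
```

```text
f 0.2328 l -0.0000 z 0.3250
[ 0.24732034  0.52344374 -0.69265507]
(array([ 0.5165479, -0.009447 ]), np.float64(6.400440715711653), np.int32(727))
dumbbell [[108.0, 292.0]]
dumbbell [[257.0, 143.0]]
barrel [[337.0, 203.0]]
barrel [[221.0, 276.0]]
cage [[384.0, 198.0]]
cage [[194.0, 331.0]]
```

View pics/j.png

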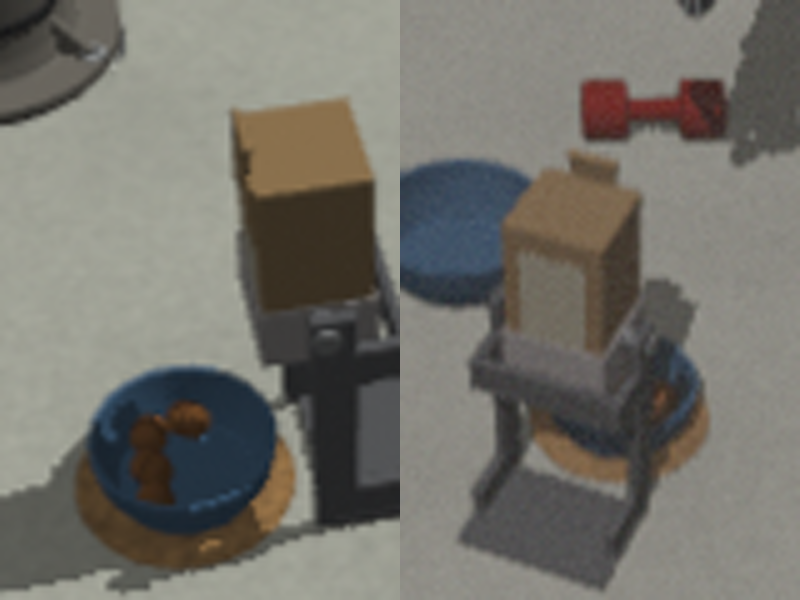

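The last picture shows the spout shut as it was at the start, with the tab at about (593,165) in the side half. The carton is upright, four walnuts are in the bowl on the mat, and the robot is clear.

```bash
python3 -c "
from station import workorder
print(workorder.finish_job())"
```

```text
the job is handed in; nothing more can be done
None
```

The job is done and handed in at about 23.5 s of the 72 s allowed; no verdict was reported.

**What I did:**
1. Pushed the 128 mm bowl onto the mat with the open fingers.
2. Hooked the tab from behind and pulled the spout out to about 0.95 rad, judged from the picture.
3. Tipped the carton to about 1.85 rad (worked out from the finger position) and held it there for about 2.5 s.
4. Followed the carton back upright and pushed the spout shut from the front.

**Last checks:**
- **Bowl:** its fitted centre is about 1 mm from the mat's centre, and it stands on the mat.
- **Walnuts:** four are visible in the bowl.
- **Carton and spout:** the carton is upright. The tab is back at its starting pixels, and the push ended firmly against the stop at about 8 N.
- **Bystanders:** the dumbbell, barrel and cage were found within 1–4 pixels of where they started, within the detector's scatter.
- **Robot:** the arm is clear of everything, with only residual force at the wrist.

None of these checks failed or disagreed. The spout and carton angles were judged only from pictures and contact force, not measured directly.

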